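# Cover the pump bowl, then unlock and lift off the reservoir cap

### The job

Open the PC cooling reservoir on this desk: first set the loose dust cover on the open pump bowl so that it sits seated and level, and let it go, so that nothing can fall in. Then take the cap off the reservoir; nobody knows whether it loosens clockwise or anticlockwise, so try one way and then the other, and lift it straight up once it is free. Finish still holding the cap in the gripper, about 8 cm above the neck and over the reservoir, with the cover still in place and everything else left where it stood.

Things in the scene. Friction and masses are not known exactly. Their poses are not given: they have to be found in the camera images.
- cover: loose dust cover: aluminium disc 80 mm across, 5 mm thick, with a dark round knob on top (18 mm across, 30 mm tall) and a plug beneath (61 mm across, 6 mm deep, tapering to 57 mm). Starts on the desk, knob up. Origin: centre of the plug's underside, z up; flange from 6 to 11 mm, knob from 11 to 41 mm. About 0.13 kg
- bowl_rim (a point): centre of the pump bowl's mouth at rim height, 70 mm above the desk. Aluminium bowl, 74 mm across outside, 66 mm inside, 42 mm deep, on a dark 82 x 82 x 24 mm block, fixed to the desk. When the cover is seated (plug in the bowl, flange on the rim) the cover's origin is 6 mm below this point
- cap: reservoir cap: dark knurled disc 54 mm across, 24 mm high, with a thin ridge (44 x 6 x 2 mm) across its top along its x axis. Origin: on the axis at the disc's underside, z up. A stem with a cross-bar reaches 16 mm down into the neck. About 0.09 kg. Starts tight: it cannot be pulled up, and the tightening way it is blocked within 3 degrees (the moment grows, then the grip slips)
- cap_top (a point): centre of the cap's top face, 24 mm above its origin. The loosening way, clockwise or anticlockwise (differs from start to start, cannot be seen), the cap turns almost freely by 60 degrees (1.05 rad) to a hard stop, without rising; at that stop, within about 8 degrees, it can be pulled straight up with little force, and is free after 20 mm
- neck_top (a point): centre of the reservoir's neck at its top edge, 122 mm above the desk; the closed cap's origin is here. The reservoir is fixed: a clear round tank, 92 mm across at the foot, 84 mm at its shoulder 100 mm above the desk, then a steel neck 46 mm across up to 122 mm
- mug: bystander, to be left alone: white mug, 76 mm across, 90 mm high, handle at its +y side; origin at the centre of its underside
- mouse: bystander, to be left alone: black computer mouse, 110 x 60 x 30 mm; origin at the centre of its underside
- action_camera: bystander, to be left alone: small black box camera, 30 x 62 x 45 mm high; origin at the centre of its underside
- coolant: bystander, to be left alone: closed white bottle with a black cap, 60 mm across, 170 mm high; origin at the centre of its underside
- fan: bystander, to be left alone: square black case fan lying flat, 92 x 92 x 25 mm; origin at the centre of its underside
- screwdriver: bystander, to be left alone: screwdriver with a black handle, lying flat; origin at the underside of the tool
- fitting: bystander, to be left alone: brass ring fitting, 32 mm across, 18 mm high; origin at the centre of its underside
There are look-alikes about, which are no part of the job. Leave any brown or pink look-alike of the cap alone. What is shaped like the cover but red is not meant.

How it is judged:
By the outcome, as a careful person would: the job done as asked, in the order asked, and still so for the second after the job is handed in, while the arm keeps its last pose, push and grip.
It also fails if it takes over 61 s, if anything falls off the work surface, if the arm or the gripper's body presses on something with over 40 N, if the wrist force passes 120 N, or if a joint passes its speed limit or range.

### The arm

A 6-joint arm with a two-finger parallel gripper is mounted at the origin on the work surface. World frame = base frame: x ahead of the robot, y to its left, z up, the work surface at z = 0. Lengths are in m, angles in rad, forces in N, time in s.
With the tool pointing down it reaches from about 0.275 to 0.775 m from the base axis. Payload 14.6 kg.
Tool frame: the origin (TCP) lies on the centre line of the jaws, within the pads' length; the fingertips stand 8 mm ahead of it and the grasp point (between the pads) lies 11 mm behind it (env.tip_extent is the distance from the TCP to the fingertips, in m); x points along the fingers, y is the direction in which the jaws open and shut, and the axes are right-handed (so a half turn about x gives the same grasp; the last joint's range is limited). The gripper opens to 85 mm and grips with 20 to 120 N. Pads are 22 mm wide; open, the fingers measure 114 mm over their backs; the gripper's body (76 mm by 85 mm) begins 54 mm behind the grasp point. The pads swing forward as they close: fully open they stand 13 mm farther back than shut.
Start: joints at [0.995, 0.263, -0.048, 1.259, 0, 1.415], TCP at [0.214, 0.479, 0.217] pointing down, gripper open.
Joint ranges: [-2.65, 2.65], [-0.89, 1.7], [-1.18, 1.37], [-2.13, 2.11], [-1.35, 1.29], [-3.14, 3.14]. Speed limits (rad/s): [1.89, 1.89, 2.57, 2.79, 3.14, 3.14].

### API

Orientations are given as a rotation vector (axis times angle).
In Python, from station import env gives the robot as it stands.
- The arm moves only by the tool apply_moves, never from a script. Its arguments are lists of equal length, an entry for each row: "hand": the opening, from 0 (shut) to 1 (fully open); "xyz": the shift along the tool's x, y, z in m, a list of three; "turn": the turn about the tool's x in rad. A call has 1 to 8 rows; each row is the pose to reach, as a shift and turn from the pose commanded when the call began, along the tool's axes at that moment; what a row does not reach only later rows make up. A row lasts 1/12 s, in which the tool goes at most 41.7 mm and 7.16 degrees, less where a joint would pass 70% of its speed; a pose out of reach is approached as far as the arm can. A call with a gripper value outside its range is refused whole. The fingers move at their own pace and stop on an object; the grip force is fixed at half the most. Time passes only in rows, so rows that repeat a pose let the fingers close. It gives the time, the measured TCP pose, the force and the opening at its end, in the units of the state.
- env.read_state(): the state, without advancing time (a new reading comes with each control period).
- env.camera(name): name is "scene" or "top"; returns a dict with "frame" (480x640x3 uint8, red, green, blue), "mtx" (3x3 intrinsics, pixels), "k1" (the pictures are not rectified: a ray, as slopes to the right and down, at radius r is drawn at 1 + k1 r^2 times it, then the intrinsics apply), "pose" (4x4, takes a point from camera to world coordinates). Camera axes: x right, y up, looking along -z (the intrinsics and any distortion apply to the point x, -y, -z); pixel columns grow to the right and rows downward; lengths in m; the calibration is good to about 2 mm. A picture is of the moment at which its call begins. There is no depth.
- env.sign_off(): hands the job in, once; it reports no verdict.
The state is a dict: "clock": time; "joint_positions": joint angles; "dq": joint speeds; "tau": joint torques, N m; "tool_pos": TCP position; "orientation": TCP orientation; "force": force on the tool from outside, world axes, zero at the start; "torque": the same for the moment, N m; "grip_width": finger opening in m.
Only numpy, scipy, OpenCV 4.12 (cv2) and the standard library are available. Lean on these libraries where they do the work, as an engineer would, in place of code of your own. Each camera call takes 0.05 s, during which the arm holds its last target.

## Working session

There is one attempt and no reset: what is moved stays moved. The work goes in short steps, Python scripts to look and compute and a tool call to move; the robot and the scene stay as the last step left them, time stands still between calls to the robot, and variables do not carry over. Pictures are saved under pics/ and viewed, and the job is handed in when it is done.

Besides the shell and the picture viewer there is one more tool, called by a JSON object that holds its "api" and its "payload". apply_moves: Moves the arm, as the interface text tells. Its arguments: {"type":"object","properties":{"hand":{"type":"array","items":{"type":"number"}},"xyz":{"type":"array","items":{"type":"array","items":{"type":"number"}}},"turn":{"type":"array","items":{"type":"number"}}},"required":["hand","xyz","turn"]}

```bash
ls; mkdir -p pics; cat > h.py <<'E'
import numpy as np,cv2
from station import env
def snap(name,tag):
    c=env.camera(name); cv2.imwrite(f'pics/{tag}.png',c['frame'][:,:,::-1]); np.savez(f'pics/{tag}.npz',**{k:c[k] for k in('frame','mtx','k1','pose')}); return c
def load(tag): return dict(np.load(f'pics/{tag}.npz'))
def ray(c,u,v):
    K=c['mtx']; x=(u-K[0,2])/K[0,0]; y=(v-K[1,2])/K[1,1]
    rd=np.hypot(x,y); r=rd
    for _ in range(50): r=rd/(1+float(c['k1'])*r*r)
    s=r/rd if rd>0 else 1
    d=c['pose'][:3,:3]@np.array([x*s,-y*s,-1.]); return c['pose'][:3,3],d/np.linalg.norm(d)
def onz(c,u,v,z):
    o,d=ray(c,u,v); return o+d*(z-o[2])/d[2]
def proj(c,p):
    q=c['pose'][:3,:3].T@(np.asarray(p)-c['pose'][:3,3]); x,y=q[0]/-q[2],-q[1]/-q[2]
    s=1+float(c['k1'])*(x*x+y*y); K=c['mtx']; return np.array([K[0,0]*x*s+K[0,2],K[1,1]*y*s+K[1,2]])
E
python3 - <<'E'
from h import *
for n in('scene','top'):
    c=snap(n,n+'0'); print(n,c['mtx'].round(1).tolist(),c['k1'],c['pose'].round(3).tolist())
print(env.read_state())
E
```

```text
pics
scene [[618.0, 0.0, 323.4], [0.0, 618.0, 233.1], [0.0, 0.0, 1.0]] -0.14038475387314306 [[0.762, -0.414, 0.497, 1.197], [0.647, 0.512, -0.565, -0.734], [-0.021, 0.752, 0.659, 0.977], [0.0, 0.0, 0.0, 1.0]]
top [[494.4, 0.0, 321.3], [0.0, 494.4, 234.4], [0.0, 0.0, 1.0]] 0.04340865649108968 [[0.003, 0.982, -0.189, 0.316], [-1.0, -0.002, -0.029, -0.003], [-0.029, 0.189, 0.982, 1.196], [0.0, 0.0, 0.0, 1.0]]
{'clock': 0.1, 'joint_positions': array([ 9.94723367e-01,  2.63463161e-01, -4.88722907e-02,  1.25939624e+00,
       -6.65680494e-06,  1.41548756e+00]), 'dq': array([ 2.76341322e-04, -1.81665860e-03,  5.33417309e-04, -1.51330418e-04,
        9.47719989e-04,  5.29481793e-05]), 'tau': array([ 2.57969397e-03, -6.38572240e+01,  3.85066903e+01,  9.92160290e-03,
       -1.62889301e-04, -2.32495870e-05]), 'tool_pos': array([0.21430794, 0.47898238, 0.21647981]), 'orientation': array([ 0.32934857,  1.54581394, -0.33073284]), 'force': array([-0.03354303,  0.51893097, -0.12086657]), 'torque': array([ 0.00866818, -0.00747099, -0.02085838]), 'grip_width': 0.08531974732678635}
```

View pics/scene0.png

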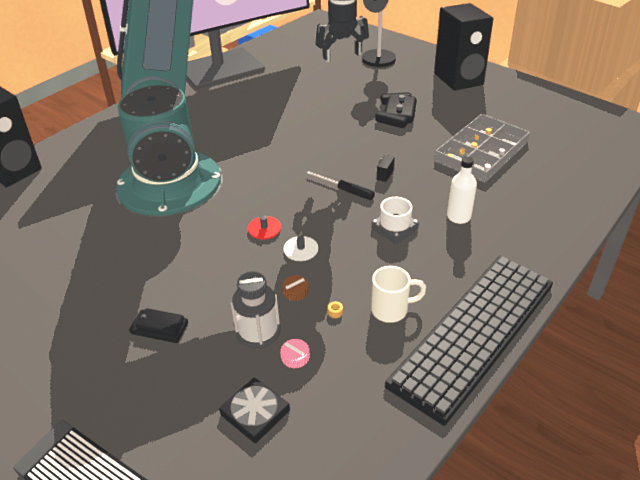

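View pics/top0.png

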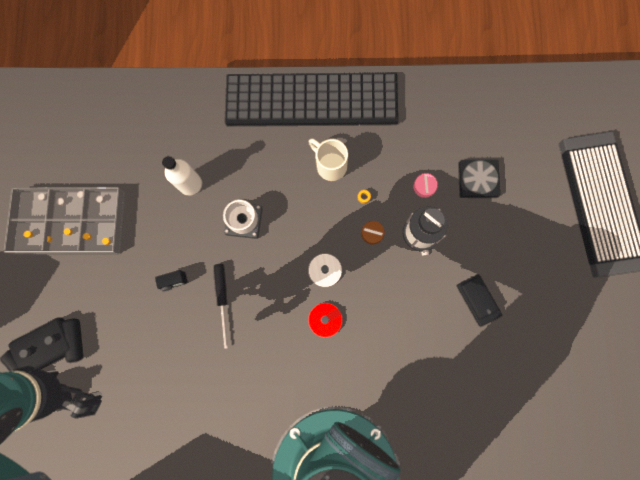

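Scene view: the aluminium cover is at (300,248), the red look-alike at (264,228), the reservoir with its dark cap at (252,285), and the bowl at (396,212). The brown and pink cap look-alikes are at (295,288) and (295,353). In the top view the same things are at: cover (325,270), red (325,320), cap (430,222), bowl (241,216), brown (373,232), pink (426,185). The cover is the grey one and the cap is the dark one on the neck. Next I'll take an enlarged crop to confirm.

```bash
python3 - <<'E'
from h import *
t=load('top0')['frame'][:,:,::-1]; s=load('scene0')['frame'][:,:,::-1]
def cr(f,u,v,w,h): return cv2.resize(f[v-h:v+h,u-w:u+w],(400,300),interpolation=cv2.INTER_CUBIC)
a=np.vstack([np.hstack([cr(t,325,270,40,30),cr(t,425,230,40,30)]),np.hstack([cr(t,241,216,40,30),cr(s,256,292,48,36)])])
cv2.imwrite('pics/crop0.png',a)
b=np.hstack([cr(s,300,245,40,30),cr(s,396,212,40,30)]);cv2.imwrite('pics/crop1.png',b)
E
```

```text
(no output)
```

View pics/crop0.png

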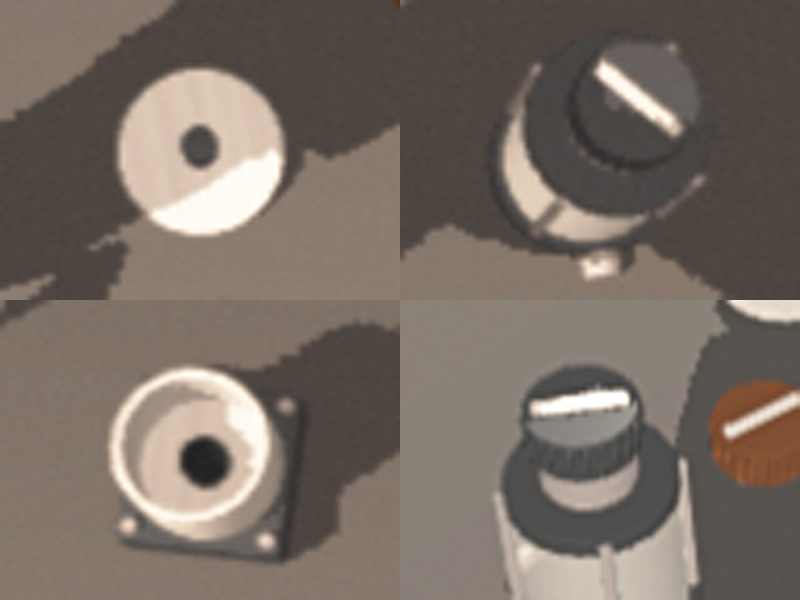

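View pics/crop1.png

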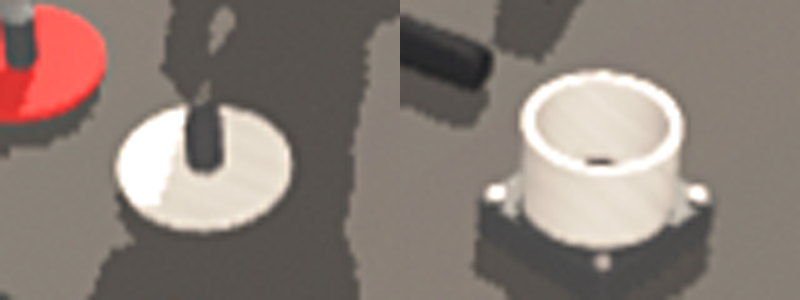

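The crop confirms it: the cover is the aluminium disc with the dark knob, the cap is the dark disc with the white ridge sitting on the clear tank, and the bowl is open. Next step is measuring.

```bash
cat >> h.py <<'E'
from scipy.optimize import least_squares
def blob(mask,u,v,r=60):
    m=np.zeros_like(mask);m[max(0,v-r):v+r,max(0,u-r):u+r]=mask[max(0,v-r):v+r,max(0,u-r):u+r]
    cs,_=cv2.findContours(m,cv2.RETR_EXTERNAL,cv2.CHAIN_APPROX_NONE)
    return max(cs,key=lambda c:cv2.contourArea(c))[:,0,:].astype(float)
def circ(P,R=None):
    P=np.asarray(P)[:,:2];c0=P.mean(0)
    if R: s=least_squares(lambda q:np.hypot(*(P-q).T)-R,c0,loss='soft_l1',f_scale=.001)
    else: s=least_squares(lambda q:np.hypot(*(P-q[:2]).T)-q[2],[*c0,.03],loss='soft_l1',f_scale=.001)
    return s.x.round(4),np.abs(s.fun).mean().round(4)
E
python3 - <<'E'
from h import *
for tag,cv_,bo,ri in(('top0',(325,270),(241,216),(432,219)),('scene0',(300,248),(396,212),(251,281))):
    c=load(tag);f=c['frame'];br=((f.min(2)>125)).astype(np.uint8)*255
    if 1:
        hsv=cv2.cvtColor(f,cv2.COLOR_RGB2HSV);print(f[cv_[1]-6,cv_[0]-9],f[cv_[1]-40,cv_[0]-40])
    ct=blob(br,*cv_,25); print(tag,'cover n',len(ct),circ([onz(c,*p,.011) for p in ct]),circ([onz(c,*p,.011) for p in ct],.04))
    ct=blob(br,*bo,30); h=ct
    P=np.array([onz(c,*p,.07) for p in h]); 
    # keep the side away from the camera (far side from nadir): rim hides body there
    o=c['pose'][:2,3]; d=P[:,:2].mean(0)-o; d/=np.linalg.norm(d); k=(P[:,:2]-P[:,:2].mean(0))@d>0.005
    print('bowl',circ(P[k]),circ(P[k],.037),k.sum())
    b2=((f.min(2)>190)).astype(np.uint8)*255
    ct=blob(b2,*ri,14); P=np.array([onz(c,*p,.148) for p in ct],np.float32)
    m=cv2.minAreaRect(P[:,:2]*1000); print('ridge',m, cv2.boxPoints(m).round(0).tolist())
E
```

```text
[219 197 178] [132 117 107]
top0 cover n 93 (array([0.4563, 0.0233, 0.0392]), np.float64(0.0007)) (array([0.4563, 0.0235]), np.float64(0.001))
bowl (array([0.5809, 0.2255, 0.0367]), np.float64(0.0006)) (array([0.5807, 0.2252]), np.float64(0.0006)) 43
ridge ((551.719482421875, -209.13084411621094), (36.210472106933594, 6.239232540130615), 48.17619705200195) [[537.0, -221.0], [542.0, -225.0], [566.0, -198.0], [561.0, -194.0]]
[255 255 255] [139 129 120]
scene0 cover n 109 (array([0.4591, 0.0209, 0.0402]), np.float64(0.0068)) (array([0.4592, 0.0208]), np.float64(0.0068))
bowl (array([0.5817, 0.2241, 0.0388]), np.float64(0.001)) (array([0.5807, 0.2258]), np.float64(0.0014)) 53
ridge ((551.288818359375, -211.26393127441406), (41.68910217285156, 9.592307090759277), 49.36404800415039) [[534.0, -224.0], [541.0, -230.0], [569.0, -199.0], [561.0, -192.0]]
```

```bash
cat >> h.py <<'E'
from scipy.spatial.transform import Rotation as Ro
def st():
    s=env.read_state();R=Ro.from_rotvec(s['orientation']).as_matrix()
    print('t',round(s['clock'],2),'p',s['tool_pos'].round(4),'w',round(s['grip_width'],4),'F',s['force'].round(1),'M',s['torque'].round(2),'q',s['joint_positions'].round(2));print('x',R[:,0].round(3),'y',R[:,1].round(3),'jaw yaw deg',round(np.degrees(np.arctan2(R[1,1],R[0,1])),2));return s,R
def shift(t):
    s,R=st();d=R.T@(np.asarray(t)-s['tool_pos']);print('shift',d.round(4));return d
E
python3 - <<'E'
from h import *
print(env.tip_extent)
c=load('top0')
for n,u,v,z in(('bottle cap',170,163,.17),('red',325,320,.011),('brown',373,232,.024),('fitting',365,197,.018),('mug',332,158,.09),('pink',426,185,.024),('fan',480,177,.025),('mouse',480,300,.03)): print(n,onz(c,u,v,z).round(3))
shift([.456,.023,.13])
E
```

```text
0.008
bottle cap [0.673 0.358 0.17 ]
red [0.338 0.023 0.011]
brown [ 0.547 -0.093  0.024]
fitting [ 0.636 -0.075  0.018]
mug [0.711 0.005 0.09 ]
pink [ 0.664 -0.224  0.024]
fan [ 0.683 -0.354  0.025]
mouse [ 0.385 -0.336  0.03 ]
t 0.1 p [0.2143 0.479  0.2165] w 0.0853 F [-0.   0.5 -0.1] M [ 0.01 -0.01 -0.02] q [ 0.99  0.26 -0.05  1.26 -0.    1.42]
x [-0.001 -0.001 -1.   ] y [ 0.408  0.913 -0.001] jaw yaw deg 65.89
shift [ 0.0867 -0.3174  0.4069]
```

{"api": "apply_moves", "payload": {"hand": [0.6,0.6,0.6,0.6,0.6,0.6,0.6,0.6], "xyz": [[0,-0.04,0.05],[0,-0.08,0.1],[0,-0.12,0.15],[0,-0.16,0.2],[0,-0.2,0.25],[0,-0.23,0.29],[0.01,-0.26,0.33],[0.02,-0.29,0.37]], "turn": [0,0,0,0,0,0,0,0]}}

```text
clock: 0.77
tool_pos: [0.369, 0.1821, 0.2106]
orientation: [0.33, 1.545, -0.33]
force: [1.2, 0.8, 0.6]
grip_width: 0.0506
```

```bash
python3 - <<'E'
from h import *
shift([.456,.023,.06])
E
```

```text
t 0.77 p [0.369  0.1821 0.2106] w 0.0506 F [1.2 0.8 0.6] M [ 0.09 -0.08  0.02] q [ 0.26  0.07 -0.31  1.19  0.    0.68]
x [ 0.001  0.    -1.   ] y [0.408 0.913 0.   ] jaw yaw deg 65.9
shift [ 0.1506 -0.1097  0.1443]
```

{"api": "apply_moves", "payload": {"hand": [0.6,0.6,0.6,0.6,0.6,0.6,0.6], "xyz": [[0.02,-0.025,0.03],[0.04,-0.05,0.06],[0.06,-0.075,0.095],[0.08,-0.1,0.13],[0.1,-0.109,0.144],[0.12,-0.109,0.144],[0.12,-0.109,0.144]], "turn": [0,0,0,0,0,0,0]}}

```text
clock: 1.35
tool_pos: [0.4538, 0.0245, 0.0871]
orientation: [0.332, 1.551, -0.333]
force: [-1.3, 0.4, -1.3]
grip_width: 0.0511
```

```bash
python3 - <<'E'
from h import *
shift([.456,.023,.024])
E
```

```text
t 1.35 p [0.4538 0.0245 0.0871] w 0.0511 F [-1.3  0.4 -1.3] M [ 0.09  0.1  -0.03] q [-0.13  0.23 -0.47  0.88  0.    0.3 ]
x [-0.006  0.001 -1.   ] y [ 0.411  0.912 -0.002] jaw yaw deg 65.73
shift [ 0.063  -0.0004  0.0029]
```

{"api": "apply_moves", "payload": {"hand": [0.6,0.6,0.6], "xyz": [[0.02,0,0.001],[0.035,0,0.001],[0.035,0,0.001]], "turn": [0,0,0]}}

```text
clock: 1.6
tool_pos: [0.4548, 0.026, 0.0543]
orientation: [0.329, 1.549, -0.33]
force: [-0.2, -0.4, -0.0]
grip_width: 0.0512
```

```bash
python3 - <<'E'
from h import *
shift([.456,.023,.024])
c=snap('scene','s1');f=c['frame'][:,:,::-1];a=f[160:300,210:390]
d=snap('top','t1');b=d['frame'][200:340,240:420,::-1]
cv2.imwrite('pics/c1.png',np.hstack([cv2.resize(a,(400,311),interpolation=2),cv2.resize(b,(400,311),interpolation=2)]))
E
```

```text
t 1.6 p [0.4548 0.026  0.0543] w 0.0512 F [-0.2 -0.4 -0. ] M [-0.01  0.05  0.02] q [-0.12  0.27 -0.52  0.78  0.    0.3 ]
x [-0.003  0.    -1.   ] y [ 0.408  0.913 -0.001] jaw yaw deg 65.93
shift [ 0.0302 -0.0022  0.0024]
```

View pics/c1.png

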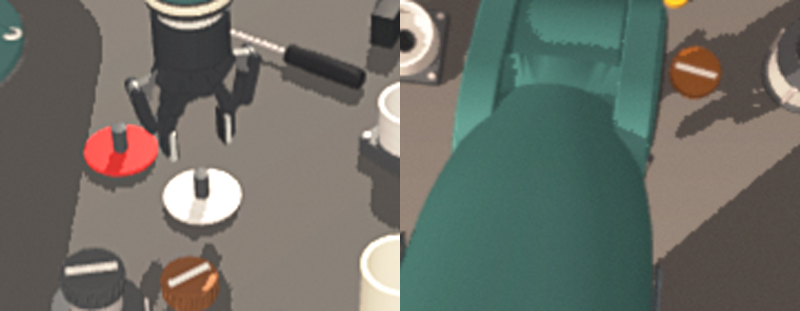

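```bash
python3 - <<'E'
from h import *
c=load('s1')
for p in([.4548,.026,.046],[.4548,.026,.056],[.456,.023,.041],[.456,.023,.011]): print(p,proj(c,p).round(1))
E
```

```text
[0.4548, 0.026, 0.046] [299.6 234.7]
[0.4548, 0.026, 0.056] [299.4 231.4]
[0.456, 0.023, 0.041] [299.2 237.3]
[0.456, 0.023, 0.011] [299.8 247. ]
```

The picture shows the open jaws centred above the aluminium cover's knob, which is at px (300,237). That agrees with the projection. I'll go down and grip.

{"api": "apply_moves", "payload": {"hand": [0.6,0.6,0.6,0.6,0,0,0,0], "xyz": [[0.01,-0.002,0.002],[0.02,-0.002,0.002],[0.029,-0.002,0.002],[0.029,-0.002,0.002],[0.029,-0.002,0.002],[0.029,-0.002,0.002],[0.029,-0.002,0.002],[0.029,-0.002,0.002]], "turn": [0,0,0,0,0,0,0,0]}}

```text
clock: 2.37
tool_pos: [0.4578, 0.0226, 0.027]
orientation: [0.33, 1.544, -0.33]
force: [-0.2, 0.0, -0.3]
grip_width: 0.0028
```

{"api": "apply_moves", "payload": {"hand": [0,0], "xyz": [[0,0,0],[0,0,0]], "turn": [0,0]}}

```text
clock: 2.53
tool_pos: [0.4575, 0.0226, 0.0266]
orientation: [0.33, 1.545, -0.33]
force: [-0.9, 0.2, 5.0]
grip_width: 0.0004
```

```bash
python3 - <<'E'
from h import *
shift([.456,.023,.024])
E
```

```text
t 2.53 p [0.4575 0.0226 0.0266] w 0.0004 F [-0.9  0.2  5. ] M [0.04 0.13 0.  ] q [-0.13  0.3  -0.57  0.7   0.    0.29]
x [ 0. -0. -1.] y [0.408 0.913 0.   ] jaw yaw deg 65.89
shift [ 0.0026 -0.0002 -0.0016]
```

```bash
python3 - <<'E'
from h import *
c=snap('scene','s2');f=c['frame'][:,:,::-1];a=f[185:275,240:360]
cv2.imwrite('pics/c2.png',cv2.resize(a,(800,600),interpolation=2))
E
```

```text
(no output)
```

View pics/c2.png

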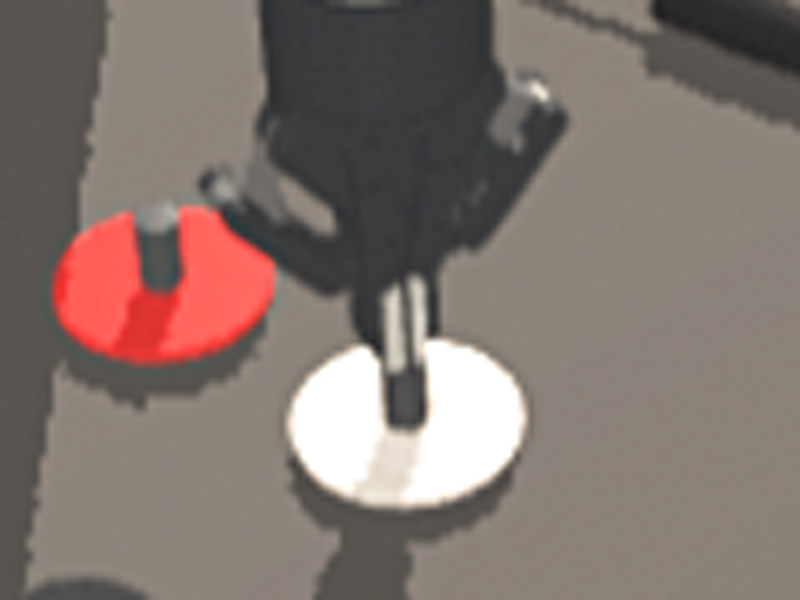

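```bash
python3 - <<'E'
from h import *
c=load('scene0');d=load('top0')
p=np.array([.2143,.479,.2165]);y=np.array([.408,.913,0])
for dz in(-.008,.005,.018):
  for s in(-.043,0,.043): q=p+[0,0,dz]+y*s; print(dz,s,proj(c,q).round(1),proj(d,q).round(1))
c=load('s2')
for z in(.0186,.041):print(z,proj(c,[.4575,.0226,z]).round(1))
f=load('scene0')['frame'][:,:,::-1][0:75,290:390];g=load('top0')['frame'][360:435,40:140,::-1]
cv2.imwrite('pics/c3.png',np.hstack([cv2.resize(f,(400,300),interpolation=2),cv2.resize(g,(400,300),interpolation=2)]))
E
```

```text
-0.008 -0.043 [328.2  72.4] [105.  393.4]
-0.008 0 [342.3  69.1] [ 85.4 383.9]
-0.008 0.043 [356.2  65.9] [ 65.9 374.5]
0.005 -0.043 [328.2  68.1] [101.8 394.3]
0.005 0 [342.3  64.8] [ 82.  384.6]
0.005 0.043 [356.2  61.6] [ 62.2 375.1]
0.018 -0.043 [328.1  63.7] [ 98.6 395.2]
0.018 0 [342.3  60.4] [ 78.4 385.4]
0.018 0.043 [356.3  57.3] [ 58.4 375.8]
0.0186 [300.  244.9]
0.041 [299.5 237.6]
```

View pics/c3.png

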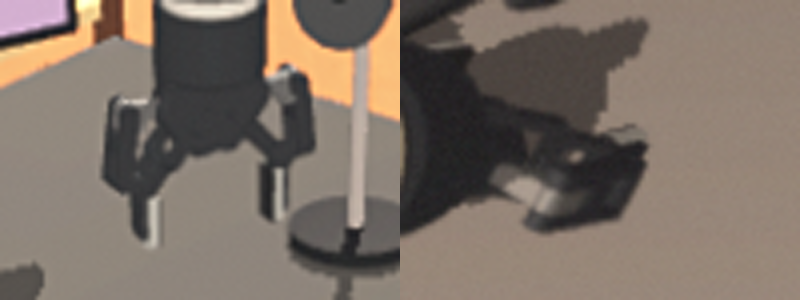

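{"api": "apply_moves", "payload": {"hand": [0,0,0,0], "xyz": [[-0.025,0,0],[-0.05,0,0],[-0.05,0,0],[-0.05,0,0]], "turn": [0,0,0,0]}}

```text
clock: 2.92
tool_pos: [0.4582, 0.0225, 0.0772]
orientation: [0.33, 1.543, -0.33]
force: [0.1, 0.7, 0.3]
grip_width: -0.0002
```

```bash
python3 - <<'E'
from h import *
s,R=st()
c=snap('scene','s3');f=c['frame'][:,:,::-1];a=f[170:260,240:360]
p=s['tool_pos']
for dz in(-.008,.0,.008,.014,.02): print(dz,proj(c,p+[0,0,dz]).round(1), ((proj(c,p+[0,0,dz])-[240,170])*6.667).round(0))
cv2.imwrite('pics/c4.png',cv2.resize(a,(800,600),interpolation=2))
E
```

```text
t 2.92 p [0.4582 0.0225 0.0772] w -0.0002 F [0.1 0.7 0.3] M [-0.03  0.02 -0.07] q [-0.13  0.24 -0.48  0.84 -0.    0.29]
x [ 0.002 -0.    -1.   ] y [0.408 0.913 0.001] jaw yaw deg 65.89
-0.008 [299.2 228.4] [394. 390.]
0.0 [299.  225.7] [393. 372.]
0.008 [298.8 223. ] [392. 354.]
0.014 [298.7 221. ] [391. 340.]
0.02 [298.6 218.9] [390. 326.]
```

View pics/c4.png

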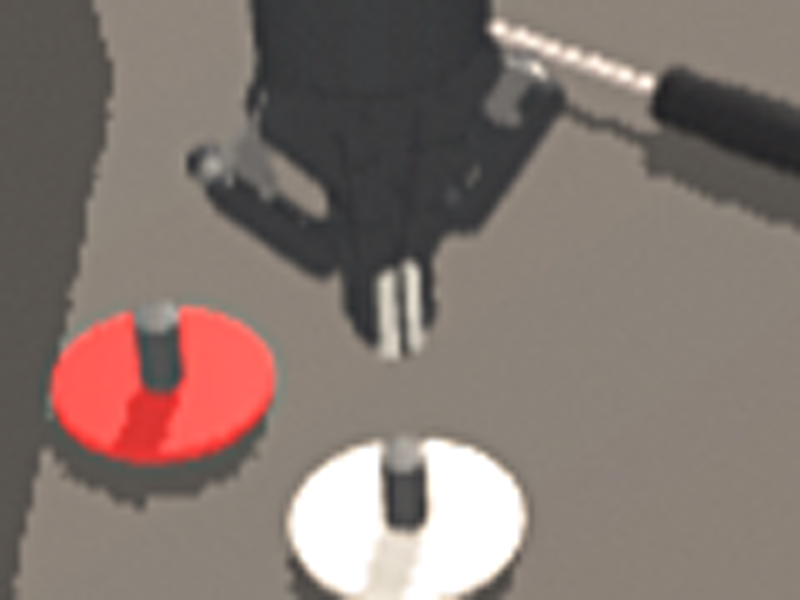

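```bash
python3 - <<'E'
from h import *
d=load('top0')
g=d['frame'][370:430,40:120,::-1]
g=cv2.resize(g,(800,600),interpolation=2)
g=np.clip(g.astype(float)*1.8,0,255).astype(np.uint8)
p=np.array([.2143,.479,.2165]);y=np.array([.408,.913,0]);z=np.array([.913,-.408,0])
for off,col in((0,(0,0,255)),(.022,(0,255,0))):
  for s in(-.043,.043):
    q=[(proj(d,p+[0,0,.005+off]+y*s+z*w)-[40,370])*10 for w in(-.011,.011)]
    cv2.line(g,*[tuple(int(v) for v in a) for a in q],col,2)
cv2.imwrite('pics/c5.png',g)
E
```

```text
(no output)
```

View pics/c5.png

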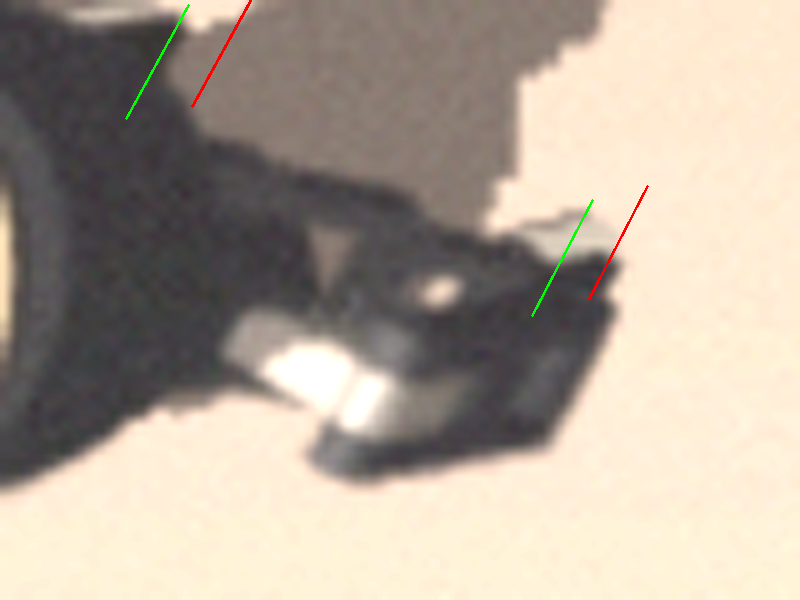

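The fingers shut on top of the knob, not around it. The knob and the cover did not move. Picture c4 shows the closed tips at about (300,223). Together with the 5 N contact at the knob top (z 41 mm), this puts the real tips about 14 mm above the reported TCP, not 8 mm below it. The top view also shows a height offset rather than a sideways one. I'll go about 22 mm lower than the nominal numbers and watch the force.

{"api": "apply_moves", "payload": {"hand": [0.6,0.6,0.6,0.6,0.6,0.6,0.6,0.6], "xyz": [[0,0,-0.002],[0,0,-0.002],[0,0,-0.002],[0.015,0,-0.002],[0.03,0,-0.002],[0.045,0,-0.002],[0.055,0,-0.002],[0.055,0,-0.002]], "turn": [0,0,0,0,0,0,0,0]}}

```text
clock: 3.63
tool_pos: [0.4542, 0.0236, 0.0194]
orientation: [0.33, 1.549, -0.33]
force: [-1.2, 0.5, -1.2]
grip_width: 0.0514
```

{"api": "apply_moves", "payload": {"hand": [0.6,0.6,0.6,0.6,0.6], "xyz": [[0.005,0,0],[0.01,0,0],[0.014,0,0],[0.018,0,0],[0.018,0,0]], "turn": [0,0,0,0,0]}}

```text
clock: 4.05
tool_pos: [0.4553, 0.0234, 0.0028]
orientation: [0.33, 1.546, -0.33]
force: [-0.3, 0.3, 0.3]
grip_width: 0.0511
```

```bash
python3 - <<'E'
from h import *
s,R=st()
c=snap('scene','s4');f=c['frame'][:,:,::-1];a=f[185:275,240:360]
cv2.imwrite('pics/c6.png',cv2.resize(a,(800,600),interpolation=2))
E
```

```text
t 4.05 p [0.4553 0.0234 0.0028] w 0.0511 F [-0.3  0.3  0.3] M [0.03 0.01 0.02] q [-0.13  0.33 -0.61  0.64 -0.    0.29]
x [-0.001  0.    -1.   ] y [ 0.409  0.913 -0.   ] jaw yaw deg 65.89
```

View pics/c6.png

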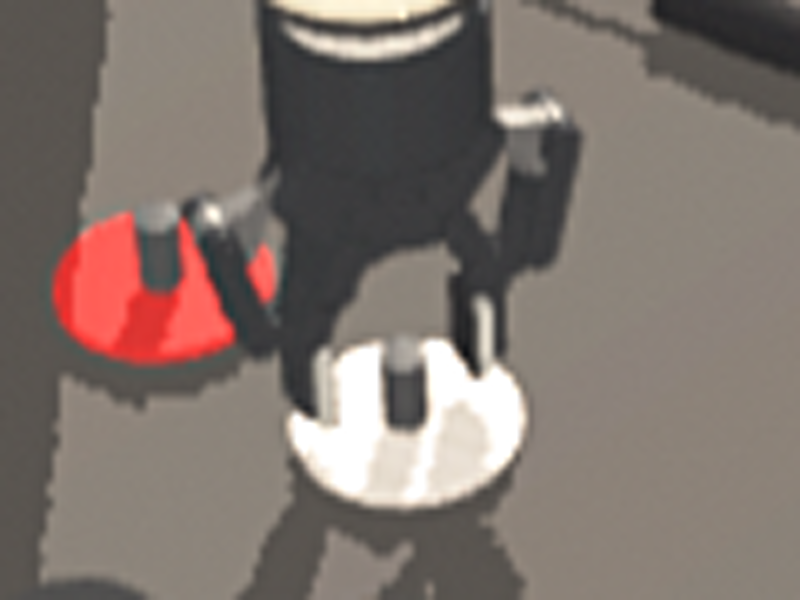

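The jaws now straddle the knob at (300,243) px, with tips at about (289,248) and (312,241). Closing.

{"api": "apply_moves", "payload": {"hand": [0,0,0,0,0,0], "xyz": [[0,0,0],[0,0,0],[0,0,0],[0,0,0],[0,0,0],[0,0,0]], "turn": [0,0,0,0,0,0]}}

```text
clock: 4.6
tool_pos: [0.4558, 0.0234, 0.0038]
orientation: [0.33, 1.545, -0.33]
force: [-1.9, 0.5, 6.7]
grip_width: 0.0159
```

{"api": "apply_moves", "payload": {"hand": [0,0,0,0,0,0,0,0], "xyz": [[-0.01,0,0],[-0.03,0,0],[-0.05,0,0],[-0.07,0,0],[-0.09,0,0],[-0.11,0,0],[-0.12,0,0],[-0.12,0,0]], "turn": [0,0,0,0,0,0,0,0]}}

```text
clock: 5.27
tool_pos: [0.4566, 0.0233, 0.1253]
orientation: [0.33, 1.542, -0.33]
force: [0.9, 0.4, -1.5]
grip_width: 0.016
```

```bash
python3 - <<'E'
from h import *
shift([.5808,.2254,.12])
c=snap('scene','s5');f=c['frame'][:,:,::-1];a=f[140:260,220:380]
cv2.imwrite('pics/c7.png',cv2.resize(a,(800,600),interpolation=2))
E
```

```text
t 5.27 p [0.4566 0.0233 0.1253] w 0.016 F [ 0.9  0.4 -1.5] M [ 0.01 -0.04 -0.03] q [-0.13  0.2  -0.4   0.97 -0.    0.29]
x [ 0.003 -0.    -1.   ] y [0.408 0.913 0.001] jaw yaw deg 65.89
shift [0.0056 0.2352 0.0308]
```

View pics/c7.png

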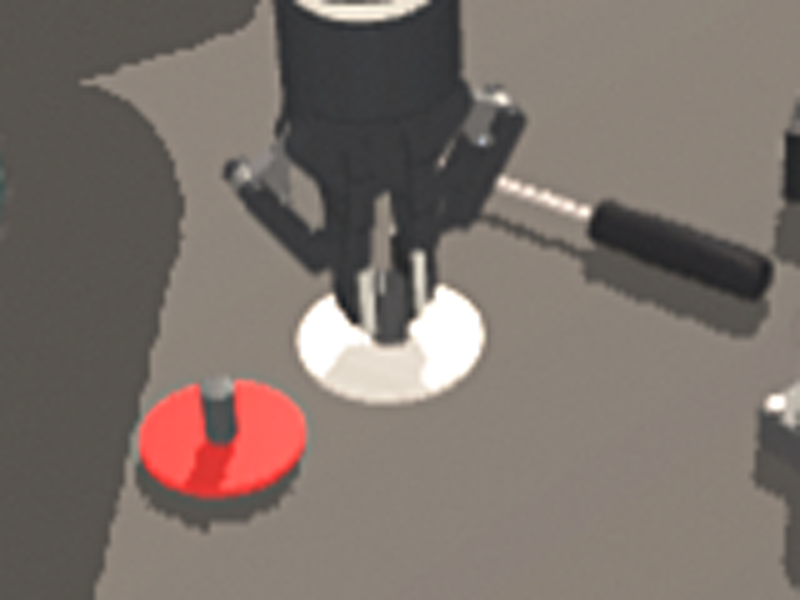

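{"api": "apply_moves", "payload": {"hand": [0,0,0,0,0,0,0,0], "xyz": [[0,0.03,0.004],[0,0.06,0.008],[0,0.09,0.012],[0,0.125,0.016],[0,0.16,0.021],[0,0.195,0.026],[0,0.22,0.03],[0,0.235,0.0305]], "turn": [0,0,0,0,0,0,0,0]}}

```text
clock: 5.98
tool_pos: [0.5802, 0.2277, 0.1214]
orientation: [0.329, 1.547, -0.329]
force: [-0.2, -0.5, -2.7]
grip_width: 0.0159
```

{"api": "apply_moves", "payload": {"hand": [0,0,0], "xyz": [[0,0,0],[0.015,0,0],[0.015,0,0]], "turn": [0,0,0]}}

```text
clock: 6.23
tool_pos: [0.5778, 0.2249, 0.1052]
orientation: [0.328, 1.549, -0.332]
force: [-0.6, -0.3, -2.8]
grip_width: 0.016
```

```bash
python3 - <<'E'
from h import *
shift([.5803,.2254,.0675])
c=snap('scene','s6');f=c['frame'][:,:,::-1];a=f[150:270,310:470]
cv2.imwrite('pics/c8.png',cv2.resize(a,(800,600),interpolation=2))
E
```

```text
t 6.23 p [0.5778 0.2249 0.1052] w 0.016 F [-0.6 -0.3 -2.8] M [-0.01  0.05  0.03] q [ 0.24  0.48 -0.02  1.08 -0.    0.66]
x [-0.004 -0.001 -1.   ] y [ 0.408  0.913 -0.003] jaw yaw deg 65.9
shift [0.0377 0.0016 0.0022]
```

View pics/c8.png

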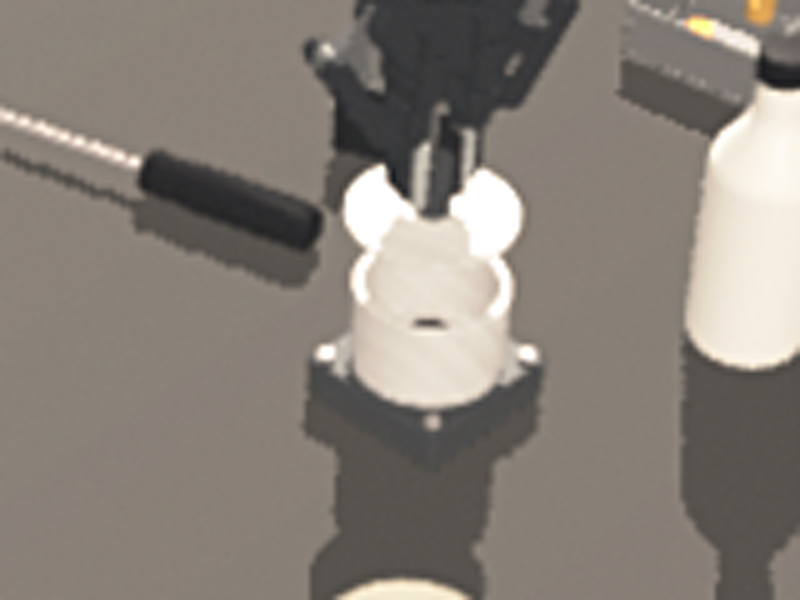

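The cover is centred over the bowl, with its disc at x 434 and the rim at 432.5 in the crop. Lowering.

{"api": "apply_moves", "payload": {"hand": [0,0,0,0,0,0,0], "xyz": [[0.008,0.001,0.002],[0.016,0.001,0.002],[0.022,0.001,0.002],[0.026,0.001,0.002],[0.028,0.001,0.002],[0.028,0.001,0.002],[0.028,0.001,0.002]], "turn": [0,0,0,0,0,0,0]}}

```text
clock: 6.87
tool_pos: [0.5817, 0.2255, 0.0805]
orientation: [0.33, 1.545, -0.33]
force: [-0.5, 0.1, -1.4]
grip_width: 0.0159
```

```bash
python3 - <<'E'
from h import *
shift([.5803,.2254,.0675])
c=snap('scene','s7');f=c['frame'][:,:,::-1];a=f[150:270,310:470]
cv2.imwrite('pics/c9.png',cv2.resize(a,(800,600),interpolation=2))
E
```

```text
t 6.87 p [0.5817 0.2255 0.0805] w 0.0159 F [-0.5  0.1 -1.4] M [ 0.04 -0.05  0.06] q [ 0.24  0.5  -0.06  1.02  0.    0.66]
x [ 0.  0. -1.] y [0.408 0.913 0.   ] jaw yaw deg 65.89
shift [ 0.013  -0.0007 -0.0012]
```

View pics/c9.png

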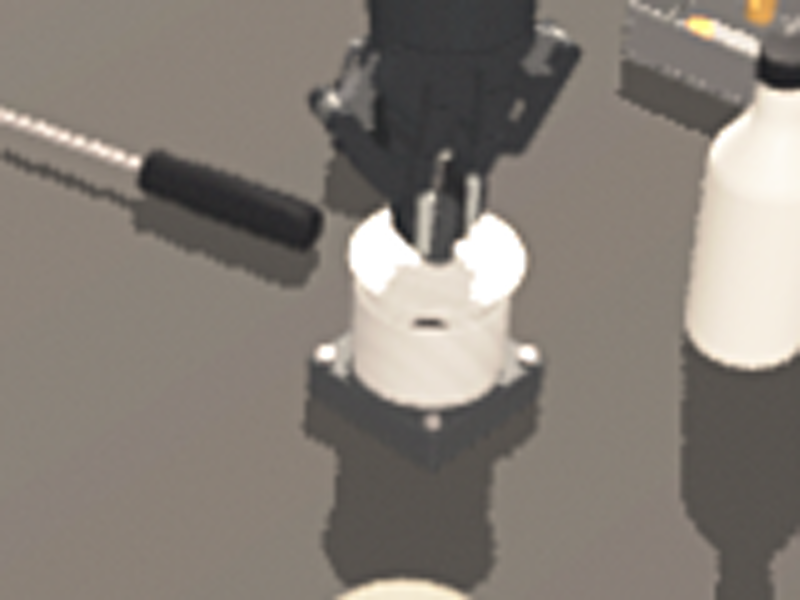

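{"api": "apply_moves", "payload": {"hand": [0,0,0,0,0,0,0,0], "xyz": [[0,-0.0007,-0.0015],[0.003,-0.0007,-0.0015],[0.006,-0.0007,-0.0015],[0.008,-0.0007,-0.0015],[0.01,-0.0007,-0.0015],[0.012,-0.0007,-0.0015],[0.012,-0.0007,-0.0015],[0.012,-0.0007,-0.0015]], "turn": [0,0,0,0,0,0,0,0]}}

```text
clock: 7.58
tool_pos: [0.5799, 0.2255, 0.0683]
orientation: [0.33, 1.546, -0.33]
force: [0.1, -0.3, -0.7]
grip_width: 0.0156
```

```bash
python3 - <<'E'
from h import *
shift([.5803,.2254,.0675])
c=snap('scene','s8');f=c['frame'][:,:,::-1];a=f[150:270,310:470]
cv2.imwrite('pics/c10.png',cv2.resize(a,(800,600),interpolation=2))
E
```

```text
t 7.58 p [0.5799 0.2255 0.0683] w 0.0156 F [ 0.1 -0.3 -0.7] M [ 0.01 -0.01  0.01] q [ 0.24  0.5  -0.08  0.99 -0.    0.66]
x [-0. -0. -1.] y [ 0.408  0.913 -0.   ] jaw yaw deg 65.89
shift [0.0008 0.0001 0.0004]
```

View pics/c10.png

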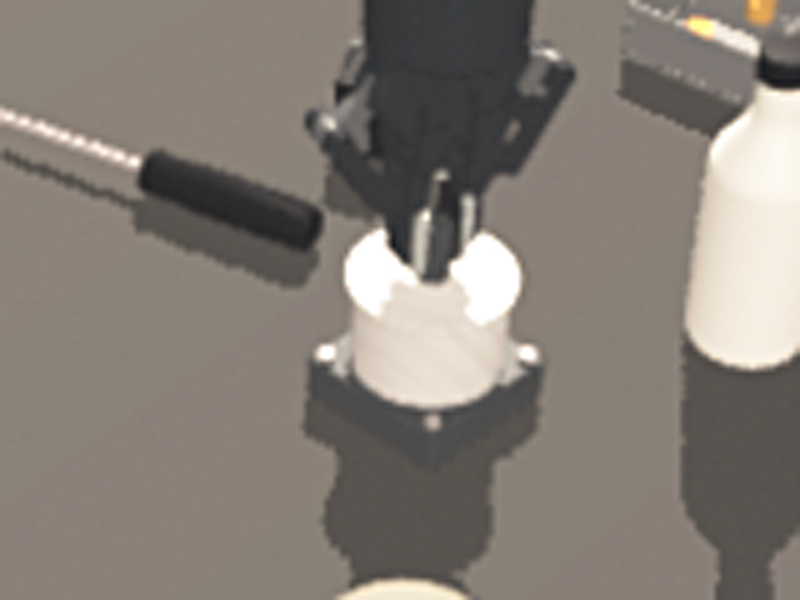

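{"api": "apply_moves", "payload": {"hand": [0,0,0,0], "xyz": [[0.001,0,0],[0.002,0,0],[0.0025,0,0],[0.0025,0,0]], "turn": [0,0,0,0]}}

```text
clock: 7.97
tool_pos: [0.5802, 0.2256, 0.0677]
orientation: [0.33, 1.544, -0.329]
force: [-7.9, -1.4, 23.0]
grip_width: 0.0159
```

Contact at TCP z 67.7 mm against the expected 67.5, so the cover is seated. Easing off, then releasing.

{"api": "apply_moves", "payload": {"hand": [0,0.4,0.4,0.4,0.4,0.4], "xyz": [[-0.0017,0,0],[-0.0017,0,0],[-0.0017,0,0],[-0.0017,0,0],[-0.0017,0,0],[-0.0017,0,0]], "turn": [0,0,0,0,0,0]}}

```text
clock: 8.47
tool_pos: [0.58, 0.2255, 0.0674]
orientation: [0.33, 1.546, -0.33]
force: [-0.1, -0.2, 0.3]
grip_width: 0.0343
```

{"api": "apply_moves", "payload": {"hand": [0.4,0.4,0.4,0.4,0.4,0.4,0.4,0.4], "xyz": [[-0.01,0,0],[-0.03,0,0],[-0.055,0,0],[-0.085,0,0],[-0.115,0,0],[-0.14,0,0],[-0.15,0,0],[-0.15,0,0]], "turn": [0,0,0,0,0,0,0,0]}}

```text
clock: 9.13
tool_pos: [0.581, 0.2258, 0.2209]
orientation: [0.331, 1.541, -0.328]
force: [-0.0, 0.9, -0.1]
grip_width: 0.0345
```

```bash
python3 - <<'E'
from h import *
shift([.5515,-.210,.22])
c=snap('scene','s9');f=c['frame'][:,:,::-1];a=f[150:270,310:470]
cv2.imwrite('pics/c11.png',cv2.resize(a,(800,600),interpolation=2))
E
```

```text
t 9.13 p [0.581  0.2258 0.2209] w 0.0345 F [-0.   0.9 -0.1] M [-0.01 -0.05  0.01] q [0.24 0.43 0.22 1.36 0.   0.66]
x [ 0.005  0.001 -1.   ] y [0.408 0.913 0.003] jaw yaw deg 65.89
shift [ 2.000e-04 -4.098e-01  1.511e-01]
```

View pics/c11.png

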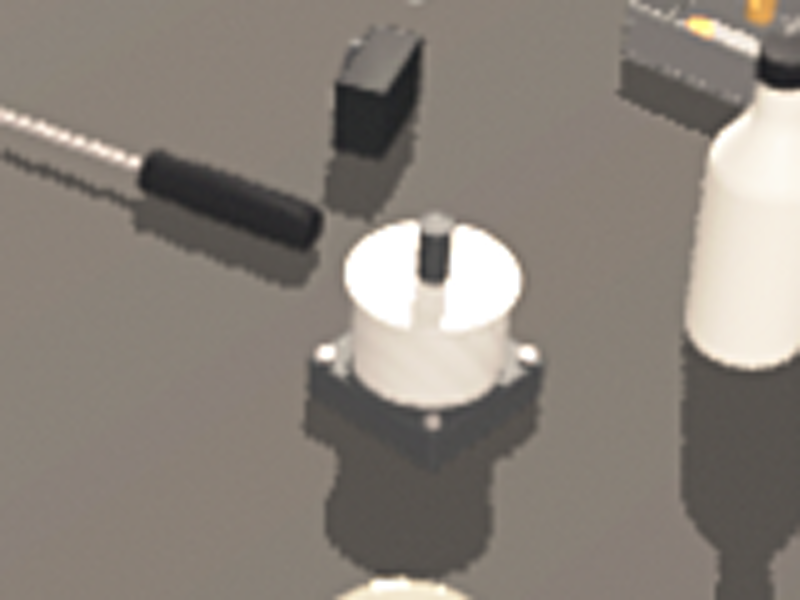

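The cover sits level on the bowl, with its flange ellipse at px (396,204), the knob upright, and the jaws clear. Next is the cap.

{"api": "apply_moves", "payload": {"hand": [0.6,0.8,1,1,1,1,1,1], "xyz": [[0,-0.03,0.01],[0,-0.07,0.025],[0,-0.11,0.04],[0,-0.15,0.055],[0,-0.19,0.07],[0,-0.23,0.085],[0,-0.27,0.1],[0,-0.31,0.115]], "turn": [0,0,0,0,0,0,0,0]}}

```text
clock: 9.85
tool_pos: [0.5577, -0.0988, 0.2165]
orientation: [0.33, 1.547, -0.33]
force: [1.6, 0.6, 0.5]
grip_width: 0.0854
```

```bash
python3 - <<'E'
from h import *
shift([.5515,-.210,.17])
E
```

```text
t 9.85 p [ 0.5577 -0.0988  0.2165] w 0.0854 F [1.6 0.6 0.5] M [ 0.05 -0.03  0.  ] q [-0.32  0.34  0.06  1.29  0.    0.1 ]
x [-0.002  0.001 -1.   ] y [ 0.408  0.913 -0.   ] jaw yaw deg 65.9
shift [ 0.0465 -0.104   0.0399]
```

{"api": "apply_moves", "payload": {"hand": [1,1,1,1,1,1], "xyz": [[0,-0.03,0.012],[0,-0.06,0.024],[0,-0.09,0.036],[0.01,-0.104,0.04],[0.025,-0.104,0.04],[0.025,-0.104,0.04]], "turn": [0,0,0,0,0,0]}}

```text
clock: 10.35
tool_pos: [0.5512, -0.2083, 0.189]
orientation: [0.333, 1.55, -0.33]
force: [-0.8, 1.3, -0.6]
grip_width: 0.086
```

```bash
python3 - <<'E'
from h import *
shift([.5515,-.210,.108])
c=snap('scene','s10');f=c['frame'][:,:,::-1];a=f[210:330,170:330]
cv2.imwrite('pics/c12.png',cv2.resize(a,(800,600),interpolation=2))
E
```

```text
t 10.35 p [ 0.5512 -0.2083  0.189 ] w 0.086 F [-0.8  1.3 -0.6] M [ 0.01 -0.    0.03] q [-0.5   0.39  0.06  1.25  0.   -0.08]
x [-0.004  0.003 -1.   ] y [0.41  0.912 0.   ] jaw yaw deg 65.8
shift [ 0.081  -0.0015  0.0014]
```

View pics/c12.png

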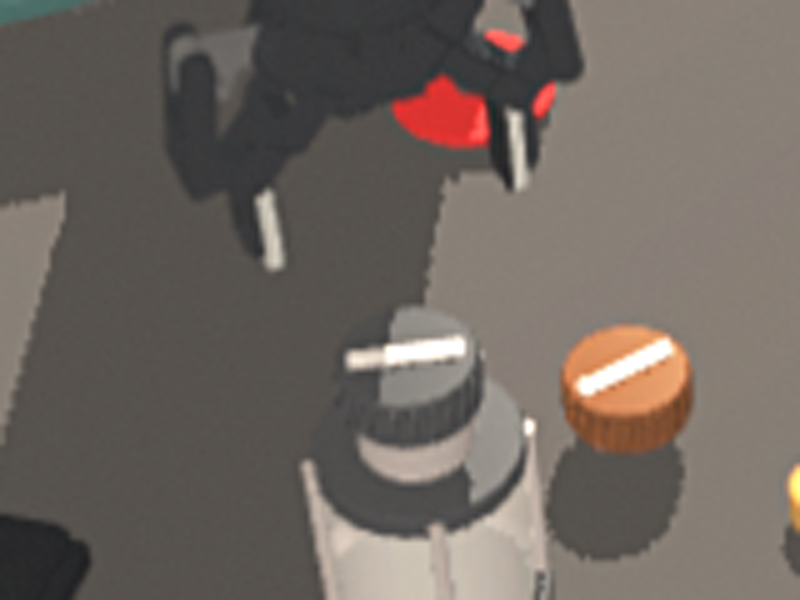

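```bash
python3 - <<'E'
from h import *
c=load('s10')
for p in([.5512,-.2083,.214],[.5512,-.2083,.204],[.5515,-.21,.148],[.5515,-.21,.146]):print(p,((proj(c,p)-[170,210])*5).round(0))
y=np.array([.41,.912,0]);z=np.array([.912,-.41,0])
for dz in (.005,.015,.025): print(dz,[((proj(c,np.array([.5512,-.2083,.189+dz])+y*s+z*.011)-[170,210])*5).round(0) for s in(-.043,.043)])
# cap disc edge fit in top0 at z .146
c=load('top0');f=c['frame'];g=cv2.cvtColor(f,cv2.COLOR_RGB2GRAY)
for ang in range(0,360,30):
    P=[proj(c,[.5515+r*np.cos(np.radians(ang)),-.21+r*np.sin(np.radians(ang)),.146]) for r in np.arange(.018,.037,.002)]
    print(ang,[int(g[int(round(v)),int(round(u))]) for u,v in P])
E
```

```text
[0.5512, -0.2083, 0.214] [392. 218.]
[0.5512, -0.2083, 0.204] [395. 238.]
[0.5515, -0.21, 0.148] [408. 349.]
[0.5515, -0.21, 0.146] [408. 352.]
0.005 [array([297., 314.]), array([517., 240.])]
0.015 [array([294., 294.]), array([515., 221.])]
0.025 [array([290., 274.]), array([513., 201.])]
0 [99, 99, 99, 79, 69, 67, 71, 71, 70, 73]
30 [119, 100, 96, 96, 72, 71, 67, 70, 70, 68]
60 [133, 101, 69, 69, 58, 69, 72, 69, 70, 69]
90 [69, 70, 71, 65, 52, 60, 60, 69, 70, 70]
120 [71, 71, 73, 68, 54, 50, 49, 67, 74, 71]
150 [71, 72, 72, 71, 70, 50, 52, 60, 87, 80]
180 [71, 71, 72, 74, 71, 55, 52, 52, 64, 70]
210 [71, 69, 72, 70, 73, 63, 61, 71, 71, 72]
240 [206, 131, 100, 79, 79, 69, 68, 70, 69, 65]
270 [99, 101, 100, 99, 89, 77, 74, 72, 70, 70]
300 [99, 97, 97, 99, 87, 74, 71, 72, 71, 69]
330 [97, 98, 97, 100, 95, 82, 73, 71, 71, 72]
```

The open jaws at crop (270,265) and (518,188) straddle the cap axis and match the projection. The brown cap is well clear. Going down.

{"api": "apply_moves", "payload": {"hand": [1,1,1,1,1,1,1,1], "xyz": [[0.01,-0.0015,0.001],[0.025,-0.0015,0.001],[0.04,-0.0015,0.001],[0.052,-0.0015,0.001],[0.062,-0.0015,0.001],[0.066,-0.0015,0.001],[0.066,-0.0015,0.001],[0.066,-0.0015,0.001]], "turn": [0,0,0,0,0,0,0,0]}}

```text
clock: 11.07
tool_pos: [0.5533, -0.21, 0.1269]
orientation: [0.33, 1.545, -0.33]
force: [-0.3, 0.4, 0.7]
grip_width: 0.0851
```

```bash
python3 - <<'E'
from h import *
shift([.5512,-.210,.108])
c=snap('scene','s11');f=c['frame'][:,:,::-1];a=f[210:330,170:330]
cv2.imwrite('pics/c13.png',cv2.resize(a,(800,600),interpolation=2))
E
```

```text
t 11.07 p [ 0.5533 -0.21    0.1269] w 0.0851 F [-0.3  0.4  0.7] M [ 0.04  0.01 -0.03] q [-0.5   0.42 -0.06  1.09  0.   -0.08]
x [ 0. -0. -1.] y [ 0.408  0.913 -0.   ] jaw yaw deg 65.91
shift [ 0.0189 -0.0009 -0.0019]
```

View pics/c13.png

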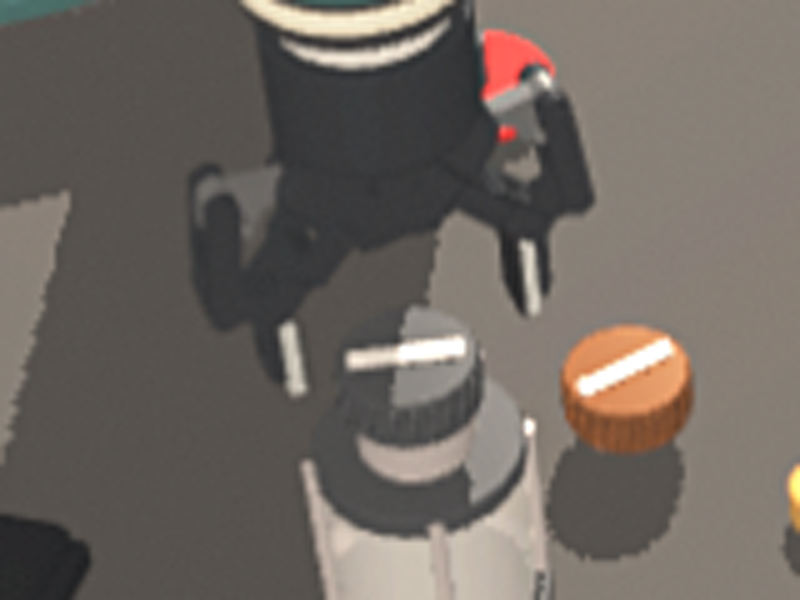

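{"api": "apply_moves", "payload": {"hand": [1,1,1,1,1], "xyz": [[0.006,-0.0005,-0.001],[0.012,-0.0005,-0.001],[0.018,-0.0005,-0.001],[0.021,-0.0005,-0.001],[0.021,-0.0005,-0.001]], "turn": [0,0,0,0,0]}}

```text
clock: 11.53
tool_pos: [0.5515, -0.21, 0.1046]
orientation: [0.331, 1.547, -0.33]
force: [0.1, -0.2, 0.1]
grip_width: 0.0853
```

{"api": "apply_moves", "payload": {"hand": [0.3,0.3,0.3,0.3,0.3,0.3], "xyz": [[0,0,0],[0,0,0],[0,0,0],[0,0,0],[0,0,0],[0,0,0]], "turn": [0,0,0,0,0,0]}}

```text
clock: 12.03
tool_pos: [0.5522, -0.2103, 0.1062]
orientation: [0.33, 1.545, -0.33]
force: [-1.7, 2.1, 7.2]
grip_width: 0.0521
```

```bash
python3 - <<'E'
from h import *
st()
c=snap('scene','s12');f=c['frame'][:,:,::-1];a=f[210:330,170:330]
cv2.imwrite('pics/c14.png',cv2.resize(a,(800,600),interpolation=2))
E
```

```text
t 12.03 p [ 0.5522 -0.2103  0.1062] w 0.0521 F [-1.7  2.1  7.2] M [ 0.23  0.37 -0.04] q [-0.5   0.43 -0.11  1.04  0.   -0.08]
x [ 0.001 -0.    -1.   ] y [ 0.408  0.913 -0.   ] jaw yaw deg 65.89
```

View pics/c14.png

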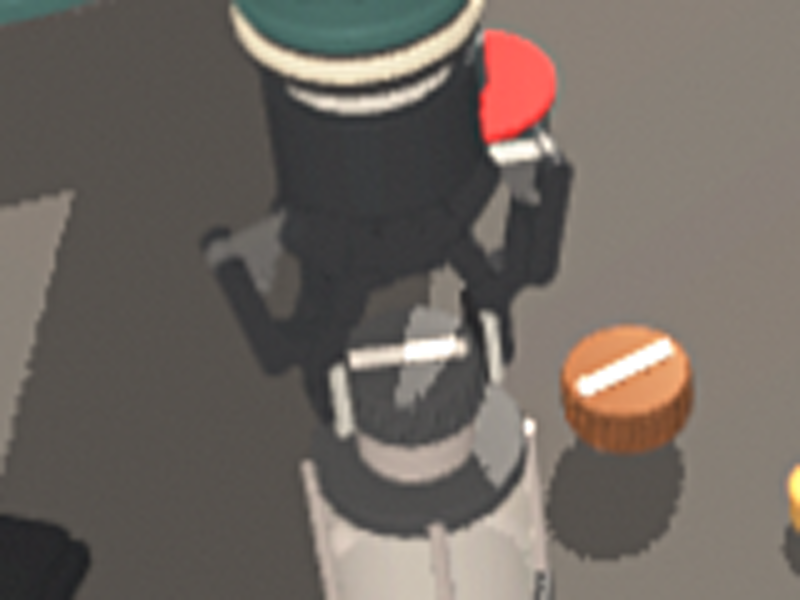

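The cap is gripped at 52 mm with the pads on its side. Trying a small positive turn first (about the downward tool axis, so clockwise seen from above).

{"api": "apply_moves", "payload": {"hand": [0.3,0.3,0.3,0.3], "xyz": [[0,0,0],[0,0,0],[0,0,0],[0,0,0]], "turn": [0.04,0.08,0.1,0.1]}}

```text
clock: 12.42
tool_pos: [0.5524, -0.2105, 0.1063]
orientation: [0.408, 1.53, -0.409]
force: [0.0, -1.6, 6.6]
grip_width: 0.0518
```

```bash
python3 - <<'E'
from h import *
st()
E
```

```text
t 12.42 p [ 0.5524 -0.2105  0.1063] w 0.0518 F [ 0.  -1.6  6.6] M [-0.25  0.09  0.47] q [-0.5   0.43 -0.1   1.04 -0.    0.02]
x [ 0.001 -0.001 -1.   ] y [ 0.498  0.867 -0.   ] jaw yaw deg 60.12
```

{"api": "apply_moves", "payload": {"hand": [0.3,0.3,0.3], "xyz": [[0,0,0],[0,0,0],[0,0,0]], "turn": [0.05,0.08,0.08]}}

```text
clock: 12.67
tool_pos: [0.5525, -0.2106, 0.1063]
orientation: [0.47, 1.518, -0.471]
force: [-0.7, -1.8, 5.5]
grip_width: 0.0523
```

```bash
python3 - <<'E'
from h import *
st()
c=snap('scene','s13');f=c['frame'][:,:,::-1];a=f[210:330,170:330]
cv2.imwrite('pics/c15.png',cv2.resize(a,(800,600),interpolation=2))
def ridge(tag):
    c=load(tag);f=c['frame'];m=(f.min(2)>175).astype(np.uint8)*255
    m2=np.zeros_like(m);m2[270:292,238:265]=m[270:292,238:265]
    cs,_=cv2.findContours(m2,0,1);ct=max(cs,key=cv2.contourArea)[:,0]
    print(tag,ct.min(0),ct.max(0));P=np.array([onz(c,*p,.148)[:2]*1000 for p in ct],np.float32);print(cv2.minAreaRect(P))
ridge('s12');ridge('s13')
E
```

```text
t 12.67 p [ 0.5525 -0.2106  0.1063] w 0.0523 F [-0.7 -1.8  5.5] M [-0.35  0.12  1.61] q [-0.5   0.43 -0.1   1.04 -0.    0.1 ]
x [ 0.001 -0.001 -1.   ] y [ 0.565  0.825 -0.   ] jaw yaw deg 55.59
s12 [240 277] [262 282]
((551.3842163085938, -211.1925506591797), (41.984046936035156, 10.191434860229492), 50.824562072753906)
s13 [240 278] [262 281]
((550.4497680664062, -210.02923583984375), (42.03166961669922, 7.933676242828369), 39.36872863769531)
```

View pics/c15.png

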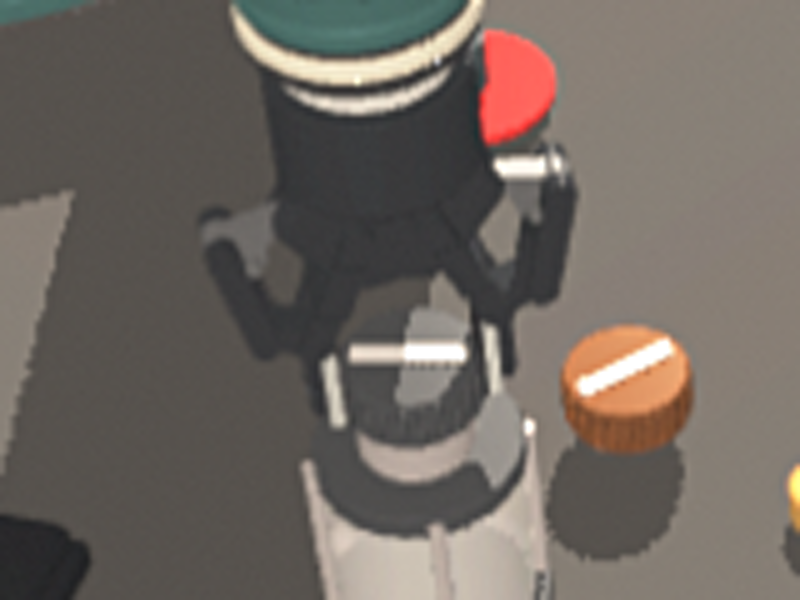

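The moment rises to 1.6 N m within 10° of tool turn, while the ridge (px (240–262, 280)) turned only a few degrees. That means blocked, so clockwise is the tightening way. Trying the other way.

{"api": "apply_moves", "payload": {"hand": [0.3,0.3,0.3,0.3,0.3,0.3,0.3], "xyz": [[0,0,0],[0,0,0],[0,0,0],[0,0,0],[0,0,0],[0,0,0],[0,0,0]], "turn": [-0.08,-0.16,-0.24,-0.32,-0.38,-0.38,-0.38]}}

```text
clock: 13.3
tool_pos: [0.5525, -0.2104, 0.1063]
orientation: [0.172, 1.562, -0.173]
force: [-0.1, -0.0, 5.6]
grip_width: 0.0521
```

```bash
python3 - <<'E'
from h import *
st()
c=snap('scene','s14');f=c['frame'][:,:,::-1];a=f[210:330,170:330]
cv2.imwrite('pics/c16.png',cv2.resize(a,(800,600),interpolation=2))
E
```

```text
t 13.3 p [ 0.5525 -0.2104  0.1063] w 0.0521 F [-0.1 -0.   5.6] M [-0.02 -0.03  0.09] q [-0.5   0.43 -0.1   1.04  0.   -0.28]
x [ 0.001 -0.001 -1.   ] y [ 0.218  0.976 -0.   ] jaw yaw deg 77.39
```

View pics/c16.png

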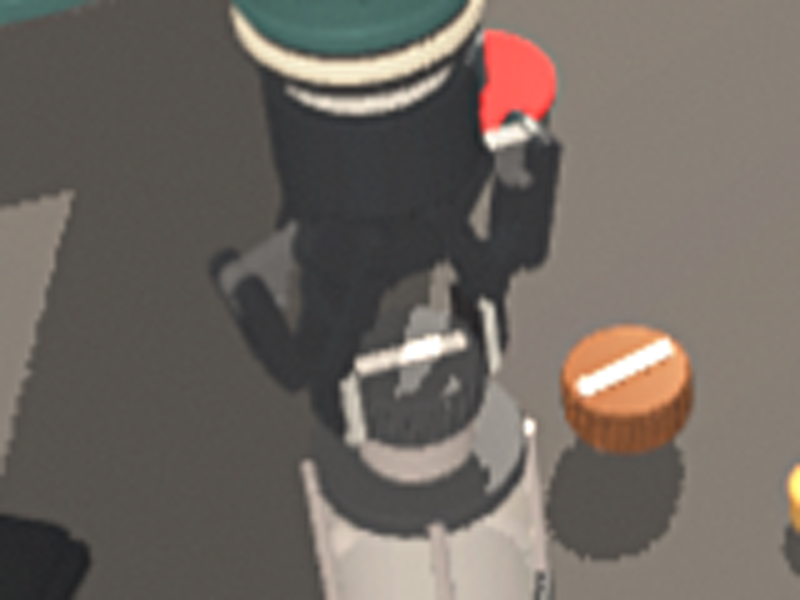

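Anticlockwise turns freely: the moment is 0.09 N m and the ridge follows. Continuing towards the stop.

{"api": "apply_moves", "payload": {"hand": [0.3,0.3,0.3,0.3,0.3,0.3,0.3,0.3], "xyz": [[0,0,0],[0,0,0],[0,0,0],[0,0,0],[0,0,0],[0,0,0],[0,0,0],[0,0,0]], "turn": [-0.1,-0.2,-0.3,-0.4,-0.5,-0.6,-0.66,-0.66]}}

```text
clock: 14.02
tool_pos: [0.5526, -0.2105, 0.1063]
orientation: [-0.349, 1.541, 0.347]
force: [0.9, -0.9, 6.5]
grip_width: 0.0523
```

```bash
python3 - <<'E'
from h import *
st()
E
```

```text
t 14.02 p [ 0.5526 -0.2105  0.1063] w 0.0523 F [ 0.9 -0.9  6.5] M [-0.04  0.04  0.03] q [-0.5   0.43 -0.1   1.04  0.   -0.95]
x [ 0.002 -0.001 -1.   ] y [-0.429  0.903 -0.001] jaw yaw deg 115.42
```

{"api": "apply_moves", "payload": {"hand": [0.3,0.3,0.3,0.3], "xyz": [[0,0,0],[0,0,0],[0,0,0],[0,0,0]], "turn": [-0.06,-0.12,-0.14,-0.14]}}

```text
clock: 14.35
tool_pos: [0.5523, -0.2105, 0.1063]
orientation: [-0.456, 1.522, 0.454]
force: [-1.2, -0.1, 6.7]
grip_width: 0.0525
```

```bash
python3 - <<'E'
from h import *
st()
E
```

```text
t 14.35 p [ 0.5523 -0.2105  0.1063] w 0.0525 F [-1.2 -0.1  6.7] M [-0.14  0.26  0.02] q [-0.5   0.43 -0.1   1.04 -0.   -1.08]
x [ 0.001 -0.001 -1.   ] y [-0.549  0.836 -0.001] jaw yaw deg 123.28
```

{"api": "apply_moves", "payload": {"hand": [0.3,0.3,0.3,0.3], "xyz": [[0,0,0],[0,0,0],[0,0,0],[0,0,0]], "turn": [-0.05,-0.1,-0.1,-0.1]}}

```text
clock: 14.68
tool_pos: [0.5517, -0.2109, 0.1063]
orientation: [-0.533, 1.505, 0.53]
force: [-6.1, -3.5, 8.8]
grip_width: 0.0521
```

```bash
python3 - <<'E'
from h import *
st()
c=snap('scene','s15');f=c['frame'][:,:,::-1];a=f[210:330,170:330]
cv2.imwrite('pics/c17.png',cv2.resize(a,(800,600),interpolation=2))
E
```

```text
t 14.68 p [ 0.5517 -0.2109  0.1063] w 0.0521 F [-6.1 -3.5  8.8] M [-0.75  1.09 -0.38] q [-0.5   0.43 -0.11  1.04 -0.   -1.18]
x [-0.    -0.002 -1.   ] y [-0.628  0.778 -0.001] jaw yaw deg 128.89
```

View pics/c17.png

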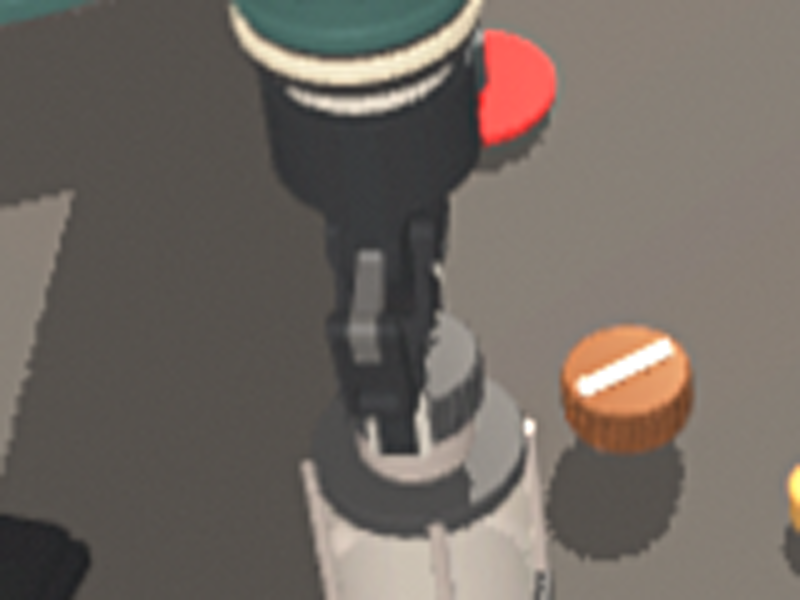

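The moment now shows the stop (−0.4 N m at 129°, about 63° from the start). Pulling up gently.

{"api": "apply_moves", "payload": {"hand": [0.3,0.3,0.3,0.3], "xyz": [[-0.002,0,0],[-0.005,0,0],[-0.008,0,0],[-0.008,0,0]], "turn": [0.02,0.02,0.02,0.02]}}

```text
clock: 15.07
tool_pos: [0.5521, -0.2101, 0.1142]
orientation: [-0.516, 1.508, 0.516]
force: [0.8, 1.0, 1.7]
grip_width: 0.0519
```

```bash
python3 - <<'E'
from h import *
st()
E
```

```text
t 15.07 p [ 0.5521 -0.2101  0.1142] w 0.0519 F [0.8 1.  1.7] M [ 0.18 -0.17  0.  ] q [-0.5   0.42 -0.09  1.06  0.   -1.16]
x [ 0.  0. -1.] y [-0.613  0.79  -0.   ] jaw yaw deg 127.8
```

{"api": "apply_moves", "payload": {"hand": [0.3,0.3,0.3,0.3,0.3,0.3,0.3,0.3], "xyz": [[-0.008,0,0],[-0.018,0,0],[-0.03,0,0],[-0.045,0,0],[-0.058,0,0],[-0.068,0,0],[-0.072,0,0],[-0.072,0,0]], "turn": [0,0,0,0,0,0,0,0]}}

```text
clock: 15.73
tool_pos: [0.5526, -0.2104, 0.1872]
orientation: [-0.517, 1.507, 0.515]
force: [0.1, 0.4, -2.0]
grip_width: 0.0523
```

{"api": "apply_moves", "payload": {"hand": [0.3,0.3,0.3], "xyz": [[0,0,0],[0,0,0],[0,0,0]], "turn": [0,0,0]}}

```text
clock: 15.98
tool_pos: [0.5517, -0.21, 0.185]
orientation: [-0.516, 1.509, 0.517]
force: [0.3, 0.7, -1.3]
grip_width: 0.0523
```

```bash
python3 - <<'E'
from h import *
st()
c=snap('scene','s16');snap('top','t16')
f=c['frame'][:,:,::-1];a=f[170:320,170:370]
cv2.imwrite('pics/c18.png',cv2.resize(a,(800,600),interpolation=2))
for z in(.122,.146,.202,.226):print(z,proj(c,[.5515,-.21,z]).round(1),((proj(c,[.5515,-.21,z])-[170,170])*4).round(0))
E
```

```text
t 15.98 p [ 0.5517 -0.21    0.185 ] w 0.0523 F [ 0.3  0.7 -1.3] M [-0.04 -0.03 -0.03] q [-0.5   0.39  0.05  1.24  0.   -1.16]
x [-0.001  0.    -1.   ] y [-0.613  0.79   0.001] jaw yaw deg 127.77
0.122 [252.9 289.3] [331. 477.]
0.146 [251.6 280.5] [327. 442.]
0.202 [248.6 259. ] [314. 356.]
0.226 [247.3 249.4] [309. 317.]
```

View pics/c18.png

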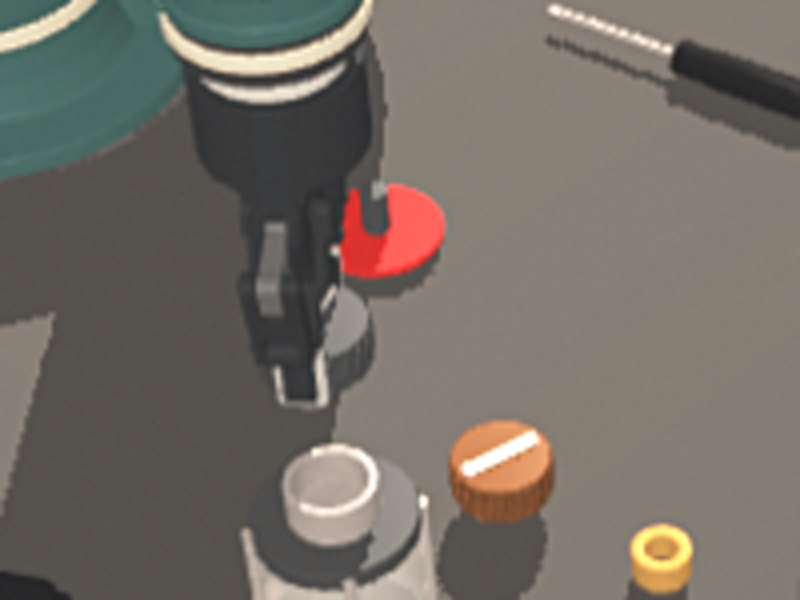

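View pics/t16.png

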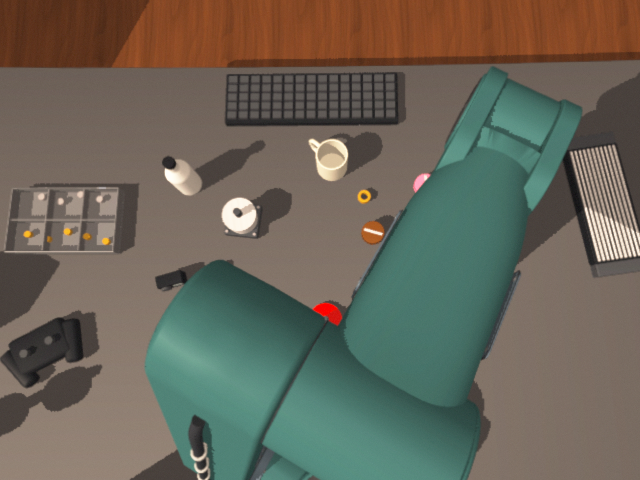

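View pics/s16.png

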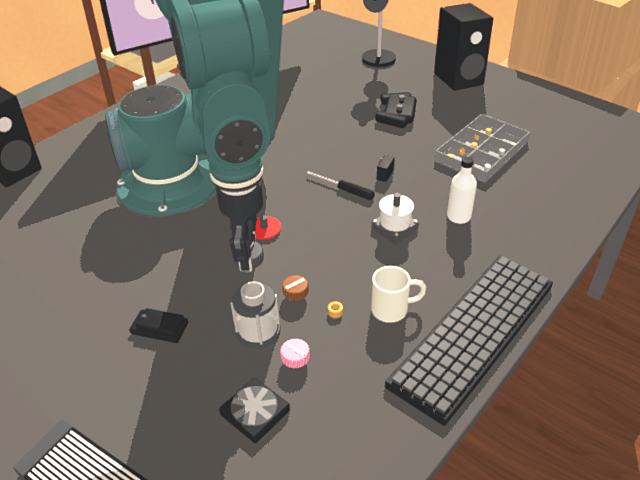

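The neck at px (253,290) is open. The cap is in the jaws at about (250,255), where the projection puts it 80 mm up. The cover is on the bowl at (396,205), and the bystanders are where they were. One last numeric check, then hand in.

```bash
python3 - <<'E'
from h import *
for t,p in(('t16',(240,215)),('s16',(396,208))):
    c=load(t);f=c['frame'];m=(f.min(2)>(150 if t=='t16' else 200)).astype(np.uint8)*255
    ct=blob(m,*p,24);P=np.array([onz(c,*q,.075) for q in ct])
    o=c['pose'][:2,3];d=P[:,:2].mean(0)-o;d/=np.linalg.norm(d);k=(P[:,:2]-P[:,:2].mean(0))@d>0
    print(t,circ(P[k]),circ(P[k],.04))
a,b=load('scene0')['frame'].astype(int),load('s16')['frame'].astype(int)
for n,(u,v,r) in dict(mug=(395,293,28),mouse=(160,325,28),fan=(255,408,30),bottle=(461,195,22),cam=(385,168,10),fit=(335,310,8),pink=(295,353,15),driver=(352,188,18)).items():
    print(n,(np.abs(a-b)[v-r:v+r,u-r:u+r].max(2)>50).mean().round(3))
st(); env.sign_off()
E
```

```text
t16 (array([0.5815, 0.2245, 0.0386]), np.float64(0.0006)) (array([0.5802, 0.2234]), np.float64(0.0007))
s16 (array([0.5747, 0.2351, 0.0289]), np.float64(0.0094)) (array([0.5824, 0.2232]), np.float64(0.0094))
mug 0.0
mouse 0.086
fan 0.068
bottle 0.0
cam 0.0
fit 0.0
pink 0.502
driver 0.01
t 16.08 p [ 0.5518 -0.2101  0.1851] w 0.0524 F [-0.2  0.8 -1.1] M [-0.01 -0.    0.01] q [-0.5   0.39  0.05  1.24  0.   -1.16]
x [-0.001  0.    -1.   ] y [-0.612  0.79   0.001] jaw yaw deg 127.77
the job is handed in; nothing more can be done
```

The job is done and handed in at 16.1 s on the robot's clock, with no verdict shown. I set the dust cover on the pump bowl, let it go, and then took off the cap. It is still in the gripper over the reservoir, about 79 mm above the neck.

- **Cover:** it sits level in the pictures, and contact came at the height expected for a seated cover. The top view puts its centre within about 2 mm of the bowl's. The same fit in the scene view failed (9 mm residual), so that one does not count.
- **Cap:** clockwise was blocked, with the moment rising to 1.6 N m. Anticlockwise turned freely to a stop about 63° from the start, and the cap then lifted with almost no force. It read steady in the grip at 52 mm when I handed in.
- **First grasp missed:** the fingers closed on top of the knob with about 5 N, and nothing moved. The real fingertips stand about 22 mm higher than the stated tool numbers say, so I used lower heights after that.
- **Other things:** no change for the mug, bottle, camera and fitting, and almost none for the screwdriver (1% of pixels). The mouse (9%), fan (7%) and pink cap (50%) did show pixel changes. I put these down to the arm's shadow, since their outlines look to be in the same place by eye, but I did not measure that separately. The red and brown look-alikes I compared by eye only, and the arm hid part of the red one in the last views.

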